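Set the tube mixer's rollers flat up and pull the broken one

ROBOT

A 6-joint arm with a two-finger parallel gripper is mounted at the origin on the work surface. World frame = base frame: x ahead of the robot, y to its left, z up, the work surface at z = 0. Lengths are in m, angles in rad, forces in N, time in s.
With the tool pointing down it reaches from about 0.35 to 0.775 m from the base axis. Payload 7.3 kg.
Tool frame: the origin (TCP) lies at the very end of the fingers, on their centre line; the grasp point (between the pads) lies 19 mm behind it (robot.tcp_to_grasp is the distance from the TCP to the grasp point, in m); x points along the fingers, y is the direction in which the jaws open and shut, and the axes are right-handed (so a half turn about x gives the same grasp; the last joint's range is limited). The gripper opens to 92 mm and grips with 3 to 60 N. Pads are 19 mm wide; open, the fingers measure 130 mm over their backs; the gripper's body (75 mm by 190 mm) begins 47 mm behind the grasp point.
Start: joints at [-1.332, 0.342, 1.524, -0, 1.275, -0.146], TCP at [0.197, -0.487, 0.227] pointing down, gripper open.
Joint ranges: [-2.53, 2.53], [-0.77, 2.02], [0.04, 2.7], [-1, 4.14], [0.28, 2.66], [-3.11, 3.11]. Speed limits (rad/s): [2.57, 2.57, 3.14, 3.14, 3.14, 3.14].

INTERFACE

Orientations are given as [roll, pitch, yaw] about the fixed x, y, z axes, in that order (R = Rz(yaw) Ry(pitch) Rx(roll)).
In Python, from cell import robot gives the robot as it stands.
- The arm moves only by the tool move_arm, never from a script. Its argument "increments" is a list of rows, each a list of 4 numbers: the shift along the tool's x, y, z normalised to -1 to 1, where 1 is 40 cm, then the turn about the tool's x normalised to -1 to 1, where 1 is 60 degrees. In form: [[dx, dy, dz, twist], ...]. A call has 1 to 5 rows; each row is the pose to reach, as a shift and turn from the pose commanded when the call began, along the tool's axes at that moment; what a row does not reach only later rows make up. A row lasts 1/8 s, in which the tool goes at most 62.5 mm and 10.7 degrees, less where a joint would pass 70% of its speed; a pose out of reach is approached as far as the arm can. A call with a number of a shift or a turn outside -1 to 1 is refused whole. A call with a gripper value outside its range is refused whole. "gripper" is the closure, from 0 (fully open) to 1 (shut), set as the call begins (left out, the last holds). The fingers move at their own pace and stop on an object; "squeeze" is the grip in N (left out, the last holds). Time passes only in rows, so rows that repeat a pose let the fingers close. It gives the time, the measured TCP pose, the force and the opening at its end, in the units of the state.
- robot.observe(): the state, without advancing time (a new reading comes with each control period).
- robot.read_camera(name): name is "side" or "top"; returns the picture (384x512x3 uint8, red, green, blue); there is no depth.
- robot.camera_params(name): a dict with "fx", "fy", "cx", "cy" (pixels), "R" (3x3) and "t" (3): a world point X has camera coordinates R X + t. Camera axes: x right, y down, z forward; pixel columns grow to the right and rows downward; lengths in m; the calibration is good to about 2 mm. A picture is of the moment at which its call begins. camera_params takes no time and is no camera call.
- robot.hand_in(): hands the job in, once; it reports no verdict.
The state is a dict: "time": time; "qpos": joint angles; "qvel": joint speeds; "joint_efforts": joint torques, N m; "tool_pos": TCP position; "tool_rot": TCP orientation; "contact_force": force on the tool from outside, world axes, zero at the start; "torque": the same for the moment, N m; "opening": finger opening in m.
Only numpy, scipy, OpenCV 4.12 (cv2) and the standard library are available. Lean on these libraries where they do the work, as an engineer would, in place of code of your own. Each camera call takes 0.05 s, during which the arm holds its last target.

TASK

The tube mixer has been washed and its rollers dropped back any way round. Turn the two sound rollers, each left in its own saddles, until the flat on the orange drive coupling faces straight up, so that the drive cover will go on, and take out the roller whose coupling has snapped off and lay it gently, not dropped, in the blue repairs tray. Leave the red tube rack and the two specimen pots where they stand.

Things in the scene. Friction and masses are not known exactly. Their poses are not given: they have to be found in the camera images.
- mixer: Fixed white tube roller mixer, casing 270 x 340 mm, steel deck 60 mm above the bench. Origin at bench height under the middle of the saddles; x from the control-panel side (nearer the robot) to the drive side, z up. Two grey saddle racks stand on the deck; between them it is clear. Three rollers lie across the racks along the mixer's x, at its y = -120, 0 and 120 mm, in any order.
- saddles: The two fixed grey racks, 10 mm thick, at the mixer's x = -94 and +94 mm, each with five open 90-degree V saddles 60 mm apart (y = -120 to 120 mm); rack tops 116 mm above the bench. A roller in a pair of saddles has its axis 112 mm above the bench. Origin on the axis of the middle pair, midway between the racks; z along the rollers to the drive side, x down.
- roller_1: Loose sound roller, 0.13-0.22 kg: dark tube 30 mm dia x 170, a white journal 18 mm dia x 18 at each end (lies in the saddle, 4 mm end play), then at the drive end an orange coupling 24 mm dia x 26 with one flat 19 mm wide, 7 mm off the axis, a white line along it. Origin on the axis at mid-tube; z along it to the drive end, x straight out of the flat. Starts with the flat anywhere but up.
- roller_2: The other loose sound roller, just like roller_1; its flat too starts anywhere but up, even underneath. The rollers stay turned as they are left in the V saddles, turn freely when held a few mm clear of them, and are rolled by a bump or a dragging finger.
- roller_3: Loose broken roller, 0.12-0.20 kg: the same dark tube and white journals, but the orange coupling has snapped off (a 4 mm orange stump is left), so it is 210 mm long over all instead of 232. Origin on the axis at mid-tube, z along the roller to the drive end.
- tray: Loose blue open repairs tray on the bench, 0.9 kg, outside 280 x 130 mm and 35 mm high, walls and floor 4 mm; origin at the centre of its underside, x along its length. It stands to the left or to the right of the mixer. A roller fits in it lengthways, its axis then 19 mm above the bench.
- tube_rack: Loose red rack of capped blood tubes, 200 x 85 mm, 100 mm high to the caps, on the other side of the mixer from the tray; origin at the centre of its underside. Not to be disturbed.
- pot_1: Loose specimen pot with a red lid, 56 mm in diameter, 68 mm high, beyond the tray or the rack; origin at the centre of its underside. Not to be disturbed.
- pot_2: A second specimen pot like pot_1, on the other side. Not to be disturbed.
There are look-alikes about, which are no part of the job. What is shaped like the roller_1 but turquoise or yellow is not meant.

How it is judged:
At the end, for the whole second after the job is handed in: both sound rollers lie at rest in their own saddles (within 12 mm of where they started, in line with the mixer) with the flat facing up within 10 degrees, and the broken roller lies flat and at rest in the tray, all released (angle between each of roller_1, roller_2's own x axis and vertical below 0.175 rad and distance of each of roller_1, roller_2 from where it was at the start of the episode below 0.012 m and angle between the z axis of each of roller_1, roller_2 and the x axis of mixer, either way round below 0.06 rad and x of roller_3 in the frame of tray between -0.05 and 0.05 m and y of roller_3 in the frame of tray between -0.06 and 0.06 m and z of roller_3 in the frame of tray below 0.03 m and linear speed of each of roller_1, roller_2 below 0.03 m/s and linear speed of roller_3 below 0.05 m/s); the robot touches nothing.
It fails at once if the broken roller is dropped into the tray (still faster than 0.7 m/s just over its floor) (z of roller_3 in the frame of tray below 0.04 m and horizontal distance between roller_3 and tray below 0.07 m and linear speed of roller_3 above 0.7 m/s).
It fails at once if the tube rack is shifted over 20 mm or tipped (distance of tube_rack from where it was at the start of the episode above 0.02 m or angle between tube_rack's own z axis and vertical above 0.3 rad).
It fails at once if a specimen pot is shifted over 20 mm or tipped (distance of any of pot_1, pot_2 from where it was at the start of the episode above 0.02 m or angle between any of pot_1, pot_2's own z axis and vertical above 0.3 rad).
It also fails if it takes over 72 s, if anything falls off the work surface, if the arm or the gripper's body presses on something with over 40 N, if the wrist force passes 120 N, or if a joint passes its speed limit or range.

## Working session

There is one attempt and no reset: what is moved stays moved. The work goes in short steps, Python scripts to look and compute and a tool call to move; the robot and the scene stay as the last step left them, time stands still between calls to the robot, and variables do not carry over. Pictures are saved under pics/ and viewed, and the job is handed in when it is done.

Besides the shell and the picture viewer there is one more tool, called after ">>>" as a command line: name --pt "numbers of a row" for each row, then --argument value for the rest. move_arm: Moves the arm, as the interface text tells. Its arguments: {"type":"object","properties":{"increments":{"type":"array","items":{"type":"array","items":{"type":"number"}}},"gripper":{"type":"number"},"squeeze":{"type":"number"}},"required":["increments"]}

```bash
mkdir -p pics; ls
python3 - <<'E'
from cell import robot
import cv2
for n in("side","top"):
    im=robot.read_camera(n); cv2.imwrite(f"pics/{n}0.png",im[:,:,::-1])
    p=robot.camera_params(n); print(n,{k:(v.tolist() if hasattr(v,'tolist') else v) for k,v in p.items()})
print(robot.observe())
E
```

```text
pics
side {'fx': 436.8214704051991, 'fy': 436.8214704051991, 'cx': 256.9675176102382, 'cy': 193.05805758879194, 'R': [[0.8577341809955397, -0.5140052150478635, -0.00952437165959474], [-0.2563500650186958, -0.41157242713340114, -0.8745814892784042], [0.4456194777125669, 0.752600010714271, -0.4847850090050828]], 't': [-0.4057081744202173, 0.20846768163175833, 1.25630320958719]}
top {'fx': 358.933401310236, 'fy': 358.933401310236, 'cx': 257.2944609801951, 'cy': 191.74924988946694, 'R': [[-0.009858800777313948, -0.9999449541511994, -0.0035906426707034726], [-0.9890609547350424, 0.01027987932145705, -0.14714874073447684], [0.1471775521804845, 0.0021006543484645168, -0.9891078583175187]], 't': [0.011989034497416057, 0.4670755219595486, 1.048666839679492]}
{'time': 0.1, 'qpos': array([-1.33200254e+00,  3.42645747e-01,  1.52486732e+00,  5.87816288e-06,
        1.27538602e+00, -1.45968452e-01]), 'qvel': array([-0.00131472, -0.00387215, -0.00275876,  0.00028132,  0.00108428,
       -0.00098151]), 'joint_efforts': array([ 1.89518978e-03, -4.32002091e+01, -2.44695479e+01,  7.18635530e-02,
        5.25755086e-02, -4.40555232e-05]), 'tool_pos': array([ 0.1970108 , -0.48627334,  0.22613715]), 'tool_rot': array([-1.72106756,  1.56948989,  1.80528562]), 'contact_force': array([-0.75671975, -0.39867049,  0.22028922]), 'torque': array([ 0.07055969, -0.0085738 ,  0.01783436]), 'opening': 0.09168744121681036}
```

View pics/side0.png

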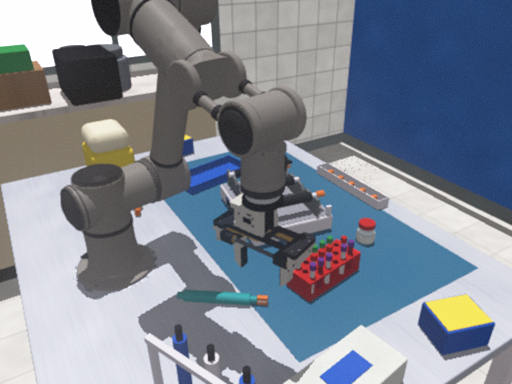

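View pics/top0.png

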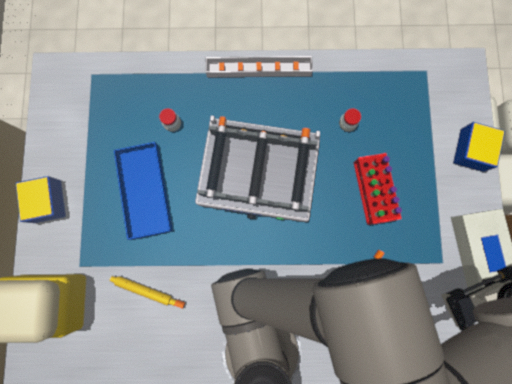

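Run:
```python
import cv2
im=cv2.imread("pics/top0.png")[105:230,185:335]
cv2.imwrite("pics/top0c.png",cv2.resize(im,None,fx=4.7,fy=4.7,interpolation=cv2.INTER_CUBIC))
im=cv2.imread("pics/side0.png")[140:250,200:350]
cv2.imwrite("pics/side0c.png",cv2.resize(im,None,fx=5,fy=5,interpolation=cv2.INTER_CUBIC))
```

```text
(no output)
```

View pics/top0c.png

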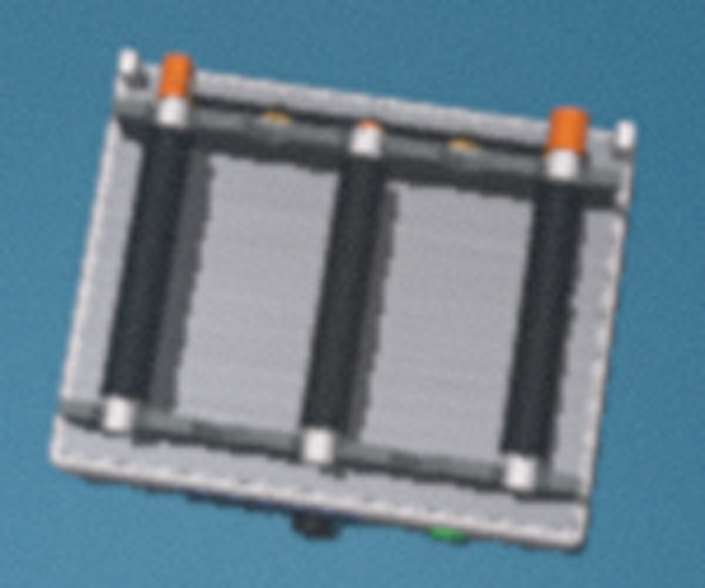

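View pics/side0c.png

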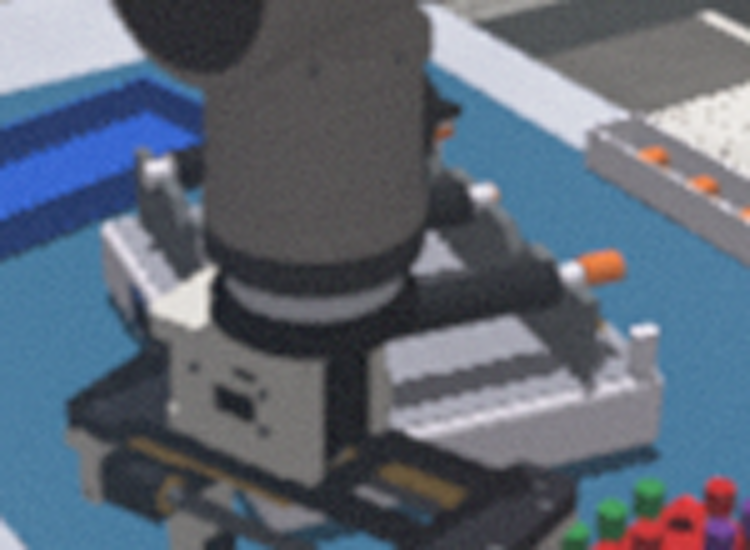

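```bash
cat > h.py <<'E'
import numpy as np,cv2
from cell import robot
def cam(n):
    p=robot.camera_params(n); return p,np.array(p['R']),np.array(p['t'])
def ray(n,u,v):
    p,R,t=cam(n); d=R.T@np.array([(u-p['cx'])/p['fx'],(v-p['cy'])/p['fy'],1]); return -R.T@t,d/np.linalg.norm(d)
def onz(n,u,v,z):
    c,d=ray(n,u,v); return c+d*(z-c[2])/d[2]
def proj(n,X):
    p,R,t=cam(n); x=R@np.array(X)+t; return np.array([p['fx']*x[0]/x[2]+p['cx'],p['fy']*x[1]/x[2]+p['cy']])
def tri(u1,u2):
    c1,d1=ray('top',*u1); c2,d2=ray('side',*u2)
    A=np.stack([d1,-d2],1); s=np.linalg.lstsq(A,c2-c1,rcond=None)[0]
    a,b=c1+s[0]*d1,c2+s[1]*d2; return (a+b)/2,np.linalg.norm(a-b)
def blobs(im,lo,hi,roi,amin=6,sat=None):
    hsv=cv2.cvtColor(im,cv2.COLOR_RGB2HSV); x0,y0,x1,y1=roi
    m=cv2.inRange(hsv,lo,hi); mm=np.zeros_like(m); mm[y0:y1,x0:x1]=m[y0:y1,x0:x1]
    n,l,s,c=cv2.connectedComponentsWithStats(mm)
    return [(c[i].round(2).tolist(),s[i].tolist()) for i in range(1,n) if s[i][4]>=amin],mm
def snap(n,name,roi=None,k=1):
    im=robot.read_camera(n); 
    if roi: x0,y0,x1,y1=roi; c=cv2.resize(im[y0:y1,x0:x1],None,fx=k,fy=k,interpolation=cv2.INTER_CUBIC)
    else: c=im
    cv2.imwrite("pics/"+name,c[:,:,::-1]); return im
E
python3 - <<'E'
from h import *
im=cv2.imread("pics/top0.png")[:,:,::-1].copy()
for n in('top','side'): print(n,ray(n,256,192)[0])
print("white",blobs(im,(0,0,200),(180,40,255),(195,110,330,225),4)[0])
print("orange",blobs(im,(3,150,120),(18,255,255),(195,110,330,225),2)[0])
print("dark",[b for b in blobs(im,(0,0,0),(180,255,75),(195,110,330,225),60)[0]])
# tray: blue
b,m=blobs(im,(105,150,60),(125,255,255),(90,120,190,260),100);print("tray",b)
c=max(cv2.findContours(m,0,2)[0],key=cv2.contourArea);r=cv2.minAreaRect(c);bx=cv2.boxPoints(r);print(r)
print([onz('top',*q,0.035).round(3).tolist() for q in bx])
c0=np.mean([onz('top',*q,0.035) for q in bx],0);print("traytop",c0)
E
```

```text
top [0.30774414 0.00498401 1.10601724]
side [-0.15840271 -1.06823038  0.78749482]
white [([211.5, 117.5], [211, 116, 2, 4, 8]), ([220.93, 128.2], [219, 126, 4, 5, 15]), ([317.5, 133.0], [317, 131, 2, 5, 10]), ([262.4, 134.4], [261, 133, 4, 4, 15]), ([304.41, 139.12], [303, 137, 4, 5, 17]), ([207.38, 140.25], [207, 138, 2, 6, 8]), ([205.38, 150.88], [205, 148, 2, 7, 8]), ([201.31, 173.96], [199, 158, 6, 31, 45]), ([209.43, 192.62], [208, 190, 4, 6, 21]), ([198.05, 199.8], [196, 195, 7, 8, 20]), ([252.1, 199.43], [250, 197, 5, 6, 21]), ([206.43, 202.71], [204, 202, 5, 2, 7]), ([295.24, 204.94], [294, 203, 4, 5, 17]), ([218.64, 205.0], [216, 204, 6, 3, 11]), ([226.71, 206.43], [225, 206, 4, 2, 7]), ([231.8, 207.2], [230, 207, 4, 2, 5]), ([239.2, 208.4], [238, 208, 3, 2, 5]), ([244.5, 209.0], [243, 209, 4, 1, 4]), ([265.0, 212.25], [264, 212, 3, 2, 4]), ([297.83, 217.33], [296, 217, 4, 2, 6])]
orange [([221.68, 120.65], [219, 117, 6, 8, 37]), ([305.27, 132.38], [301, 129, 8, 8, 48])]
dark [([259.19, 162.12], [207, 130, 108, 73, 1976])]
tray [([142.24, 190.64], [113, 142, 60, 98, 4230])]
((142.12161254882812, 190.229736328125), (92.88542938232422, 47.18251037597656), 80.53767395019531)
[[0.607, 0.455, 0.035], [0.63, 0.313, 0.035], [0.348, 0.259, 0.035], [0.327, 0.396, 0.035]]
traytop [0.47806685 0.35571358 0.035     ]
```

Run:
```python
from h import *
J={'L':((220.93,128.2),(209.43,192.62)),'M':((262.4,134.4),(252.1,199.43)),'R':((304.41,139.12),(295.24,204.94))}
for k,(a,b) in J.items():
    A,B=onz('top',*a,.112),onz('top',*b,.112);d=A-B
    print(k,A.round(4),B.round(4),'len',np.linalg.norm(d).round(4),'yaw',np.degrees(np.arctan2(d[1],d[0])).round(2),'mid',((A+B)/2).round(4))
for o in((221.68,120.65),(305.27,132.38)): print('coup',onz('top',*o,.112).round(4))
# rough height check with side crop: right drive journal ~ (200+572/5,140+272/5), right coupling (200+603/5,140+267/5)
print(tri((305.27,132.38),(200+603/5,140+267/5)), tri((304.4,139.1),(200+571/5,140+273/5)), tri((262.4,134.4),(200+483/5,140+193/5)))
q=robot.observe();print(q['tool_pos'],q['tool_rot'])
def R(r):
    a,b,c=r;from scipy.spatial.transform import Rotation as Ro;return Ro.from_euler('xyz',r).as_matrix()
print(R(q['tool_rot']).round(3))
```

```text
L [0.6416 0.1099 0.112 ] [0.4546 0.1411 0.112 ] len 0.1896 yaw -9.49 mid [0.5481 0.1255 0.112 ]
M [ 0.6218 -0.0092  0.112 ] [0.4341 0.0218 0.112 ] len 0.1902 yaw -9.38 mid [0.528  0.0063 0.112 ]
R [ 0.6065 -0.1292  0.112 ] [ 0.4174 -0.0982  0.112 ] len 0.1916 yaw -9.32 mid [ 0.512  -0.1137  0.112 ]
coup [0.6642 0.1078 0.112 ]
coup [ 0.6264 -0.1322  0.112 ]
(array([ 0.62709851, -0.13272   ,  0.11513568]), np.float64(0.003613515232014731)) (array([ 0.6060217 , -0.12899086,  0.11567067]), np.float64(0.0012884621961801255)) (array([ 0.6220658 , -0.00986075,  0.11579768]), np.float64(0.0031929177517266857))
[ 0.1970108  -0.48627334  0.22613715] [-1.72106756  1.56948989  1.80528562]
[[-0.     0.375 -0.927]
 [ 0.001 -0.927 -0.375]
 [-1.    -0.001 -0.   ]]
```

```bash
cat >> h.py <<'E'
from scipy.spatial.transform import Rotation as Ro
def go(x,y,z,az):
    q=robot.observe();R=Ro.from_euler('xyz',q['tool_rot']).as_matrix()
    d=R.T@(np.array([x,y,z])-q['tool_pos'])/.4
    a=np.degrees(np.arctan2(R[1,1],R[0,1])); tw=-((az-a+180)%360-180)/60
    print('t%.2f'%q['time'],'d',d.round(4),'tw',round(tw,4),'rows',np.linalg.norm(d)*.4/.0625,'az',a.round(2),'F',q['contact_force'].round(1),'open',round(q['opening'],4),'pos',q['tool_pos'].round(4))
E
python3 -c "
from h import *
go(.528,.0063,.22,-99.4)"
```

```text
t0.10 d [ 0.0167 -0.8308 -1.2292] tw 0.5241 rows 9.495700179941366 az -67.95 F [-0.8 -0.4  0.2] open 0.0917 pos [ 0.197  -0.4863  0.2261]
```

>>> move_arm --pt "0.01 -0.13 -0.19 0.17" --pt "0.01 -0.25 -0.37 0.35" --pt "0.01 -0.36 -0.55 0.52" --pt "0.01 -0.47 -0.7 0.524" --pt "0.01 -0.58 -0.86 0.524" --gripper 0 --squeeze 15

```text
time: 0.72
tool_pos: [0.3664, -0.2361, 0.2228]
tool_rot: [-0.607, 1.571, 2.37]
contact_force: [0.0, -0.6, 0.4]
opening: 0.092
```

```bash
python3 -c "
from h import *
go(.528,.0063,.2,-99.4)"
```

```text
t0.72 d [ 0.0569 -0.6642 -0.2991] tw -0.0008 rows 4.676182199445332 az -99.45 F [ 0.  -0.6  0.4] open 0.092 pos [ 0.3664 -0.2361  0.2228]
```

>>> move_arm --pt "0.057 -0.664 -0.299 0" --pt "0.057 -0.664 -0.299 0" --pt "0.057 -0.664 -0.299 0" --pt "0.057 -0.664 -0.299 0" --pt "0.057 -0.664 -0.299 0"

```text
time: 1.35
tool_pos: [0.5278, 0.0072, 0.1994]
tool_rot: [-0.12, 1.57, 2.859]
contact_force: [0.0, -0.3, 0.4]
opening: 0.092
```

```bash
python3 -c "
from h import *
snap('side','s1.png')
go(.528,.0063,.1,-99.4)"
```

```text
t1.40 d [0.2475 0.0113 0.0022] tw 0.0032 rows 1.5856759550495716 az -99.21 F [ 1.3  3.3 -0.1] open 0.0914 pos [0.5296 0.0104 0.199 ]
```

View pics/s1.png

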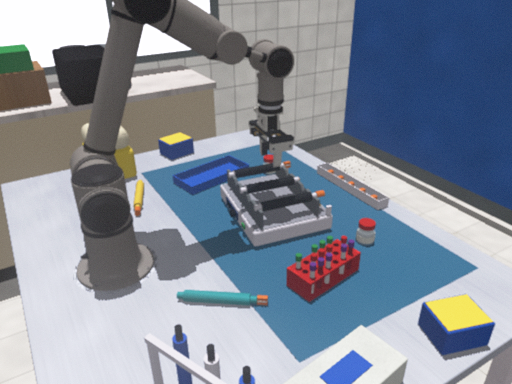

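Run:
```python
from h import *
print(proj('side',(.5296,.0104,.199)),proj('side',(.528,.0063,.112)),proj('side',(.548,.1255,.112)))
im=cv2.imread("pics/s1.png")[145:225,215:335]
cv2.imwrite("pics/s1c.png",cv2.resize(im,None,fx=6.5,fy=6.5,interpolation=cv2.INTER_CUBIC))
go(.528,.0063,.1,-99.4)
```

```text
[269.82229761 160.1896974 ] [269.95385271 184.74860279] [256.61474289 169.9170831 ]
t1.40 d [0.2475 0.0113 0.0022] tw 0.0032 rows 1.5856759550495716 az -99.21 F [ 1.3  3.3 -0.1] open 0.0914 pos [0.5296 0.0104 0.199 ]
```

View pics/s1c.png

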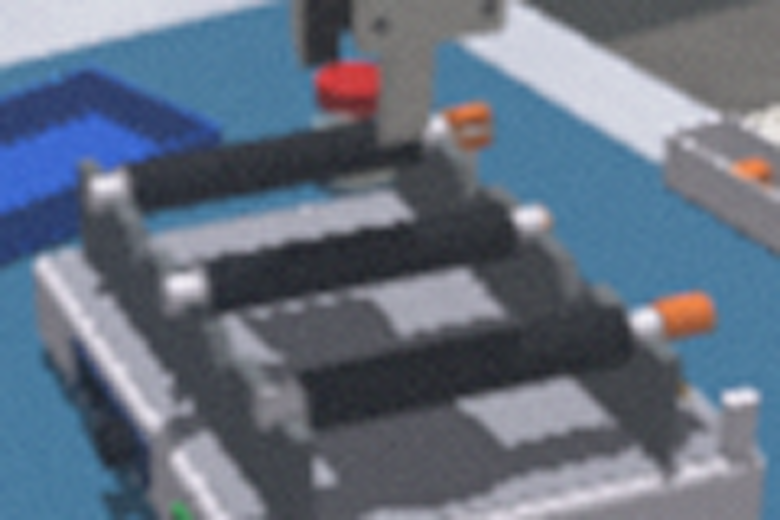

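>>> move_arm --pt "0.12 0.011 0.002 0.003" --pt "0.12 0.011 0.002 0.003" --pt "0.12 0.011 0.002 0.003"

```text
time: 1.78
tool_pos: [0.526, 0.0001, 0.1532]
tool_rot: [3.139, 1.57, -0.17]
contact_force: [-0.4, -0.9, 0.7]
opening: 0.092
```

Run:
```python
from h import *
go(.528,.0063,.1,-99.4)
```

```text
t1.77 d [ 0.1329 -0.0162 -0.0022] tw -0.0034 rows 0.8571035857584666 az -99.61 F [-0.4 -0.9  0.7] open 0.092 pos [5.260e-01 1.000e-04 1.532e-01]
```

>>> move_arm --pt "0 0 0 0" --pt "0 0 0 0"

```text
time: 2.02
tool_pos: [0.5261, 0.0002, 0.1533]
tool_rot: [-3.136, 1.568, -0.162]
contact_force: [0.1, 0.3, 0.5]
opening: 0.0921
```

Run:
```python
from h import *
go(.528,.0063,.1,-99.4)
```

```text
t2.02 d [ 0.1333 -0.0159 -0.0017] tw -0.0032 rows 0.8593135352753354 az -99.59 F [0.1 0.3 0.5] open 0.0921 pos [5.261e-01 2.000e-04 1.533e-01]
```

>>> move_arm --pt "0.133 -0.016 -0.002 -0.003" --pt "0.133 -0.016 -0.002 -0.003" --pt "0.133 -0.016 -0.002 -0.003"

```text
time: 2.4
tool_pos: [0.5282, 0.0064, 0.1003]
tool_rot: [3.088, 1.569, -0.218]
contact_force: [-0.0, -0.2, -0.1]
opening: 0.0919
```

>>> move_arm --pt "0 0 0 0" --pt "0 0 0 0" --pt "0 0 0 0" --pt "0 0 0 0" --pt "0 0 0 0" --gripper 0.8 --squeeze 15

```text
time: 3.02
tool_pos: [0.5274, 0.0066, 0.0989]
tool_rot: [1.618, 1.571, -1.688]
contact_force: [-0.8, 0.2, 0.2]
opening: 0.0462
```

>>> move_arm --pt "0 0 0 0" --pt "0 0 0 0" --pt "0 0 0 0" --gripper 0.8

```text
time: 3.4
tool_pos: [0.5273, 0.0059, 0.0989]
tool_rot: [1.44, 1.57, -1.865]
contact_force: [-2.0, -5.5, 1.2]
opening: 0.0294
```

Run:
```python
from h import *
go(.528,.0063,.16,-99.4)
```

```text
t3.40 d [-0.1528 -0.0011 -0.0016] tw 0.0002 rows 0.9777445921654175 az -99.39 F [-2.  -5.5  1.2] open 0.0294 pos [0.5273 0.0059 0.0989]
```

>>> move_arm --pt "-0.05 0 0 0" --pt "-0.19 0 0 0" --pt "-0.19 0 0 0" --pt "-0.19 0 0 0"

```text
time: 3.9
tool_pos: [0.5268, 0.007, 0.1742]
tool_rot: [-0.278, 1.57, 2.7]
contact_force: [0.5, 0.1, -1.6]
opening: 0.0298
```

Run:
```python
from h import *
go(.478,.356,.174,-78.3)
```

```text
t3.90 d [ 0.001  -0.841   0.2629] tw -0.3515 rows 5.639173110650852 az -99.39 F [ 0.5  0.1 -1.6] open 0.0298 pos [0.5268 0.007  0.1742]
```

>>> move_arm --pt "0 -0.14 0.045 -0.06" --pt "0 -0.28 0.09 -0.12" --pt "0 -0.42 0.13 -0.18" --pt "0 -0.56 0.175 -0.235" --pt "0 -0.7 0.22 -0.29"

```text
time: 4.53
tool_pos: [0.4848, 0.2988, 0.1728]
tool_rot: [0.24, 1.567, -2.76]
contact_force: [2.1, -0.6, -0.7]
opening: 0.0297
```

>>> move_arm --pt "0 0 0 0" --pt "0 0 0 0"

```text
time: 4.78
tool_pos: [0.4854, 0.2968, 0.1732]
tool_rot: [0.384, 1.567, -2.617]
contact_force: [0.3, -0.4, 0.3]
opening: 0.0293
```

Run:
```python
from h import *
go(.478,.356,.100,-78.3)
snap('top','t2.png',(90,90,270,225),4.4)
```

```text
t4.78 d [ 0.1827 -0.1494 -0.003 ] tw -0.0611 rows 1.5103116042251852 az -81.96 F [ 0.3 -0.4  0.3] open 0.0293 pos [0.4854 0.2968 0.1732]
```

View pics/t2.png

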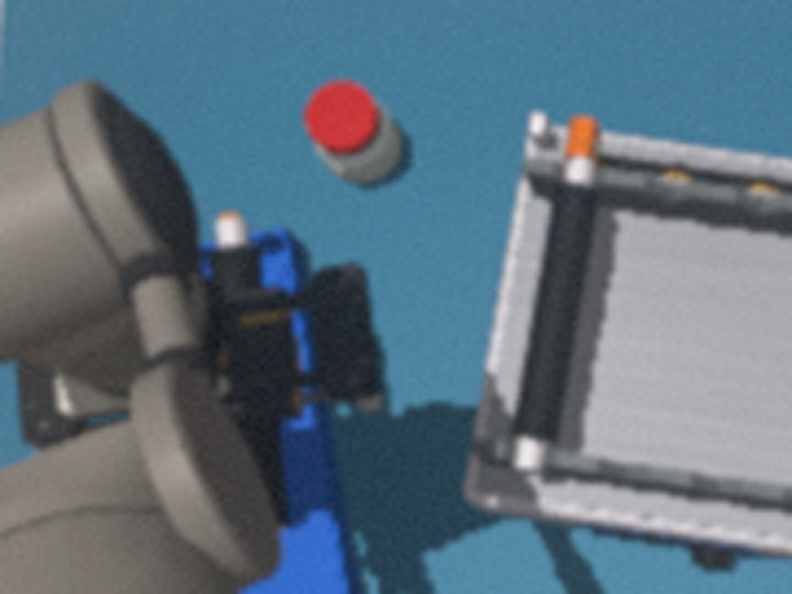

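>>> move_arm --pt "0.02 -0.149 -0.003 -0.061" --pt "0.1 -0.149 -0.003 -0.061" --pt "0.25 -0.149 -0.003 -0.061" --pt "0.33 -0.149 -0.003 -0.061" --pt "0.33 -0.149 -0.003 -0.061"

```text
time: 5.45
tool_pos: [0.478, 0.3539, 0.0401]
tool_rot: [0.333, 1.564, -2.608]
contact_force: [0.3, -0.1, -1.3]
opening: 0.0294
```

Run:
```python
from h import *
snap('side','s3.png',(160,130,290,220),6)
go(.478,.356,.008,-78.3)
```

```text
t5.50 d [ 0.0859 -0.0033  0.0027] tw -0.0026 rows 0.5504810685434841 az -78.45 F [ 0.2 -0.7 -1. ] open 0.0298 pos [0.4794 0.3549 0.0424]
```

View pics/s3.png

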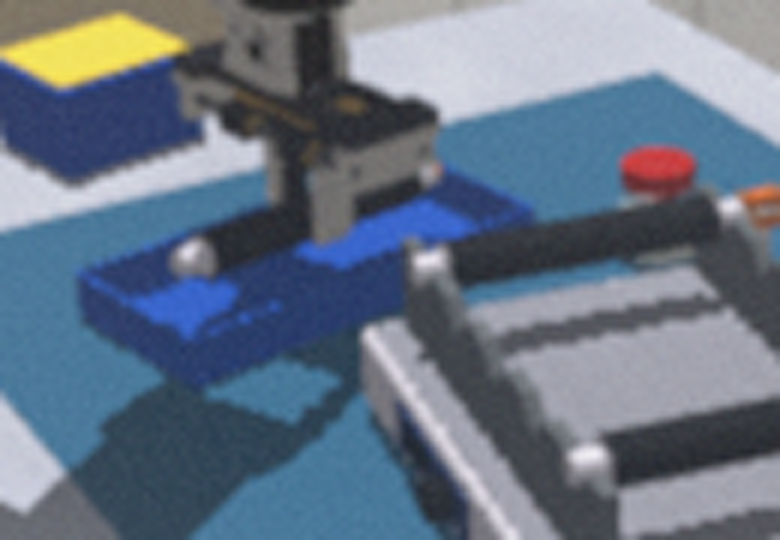

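>>> move_arm --pt "0.03 0 0 0" --pt "0.06 0 0 0" --pt "0.078 0 0 0" --pt "0.085 0 0 0" --pt "0.085 0 0 0"

```text
time: 6.12
tool_pos: [0.4791, 0.3565, 0.0088]
tool_rot: [1.068, 1.571, -1.87]
contact_force: [1.1, -0.2, -0.8]
opening: 0.0295
```

>>> move_arm --pt "0.005 0 0 0" --pt "0.005 0 0 0"

```text
time: 6.38
tool_pos: [0.4792, 0.3564, 0.0069]
tool_rot: [2.36, 1.571, -0.578]
contact_force: [0.0, -0.5, -0.8]
opening: 0.0296
```

>>> move_arm --pt "0 0 0 0" --pt "0 0 0 0" --pt "0 0 0 0" --gripper 0.52

```text
time: 6.75
tool_pos: [0.4793, 0.3565, 0.007]
tool_rot: [-3.111, 1.57, 0.235]
contact_force: [-0.8, -0.2, -0.0]
opening: 0.0441
```

Now up, and look.

>>> move_arm --pt "-0.1 0 0 0" --pt "-0.25 0 0 0" --pt "-0.4 0 0 0" --pt "-0.48 0 0 0" --pt "-0.48 0 0 0"

```text
time: 7.38
tool_pos: [0.4804, 0.3572, 0.2022]
tool_rot: [-2.844, 1.564, 0.502]
contact_force: [0.2, -0.0, 0.2]
opening: 0.0441
```

Run:
```python
from h import *
snap('side','s4.png',(160,130,330,230),4.6)
go(.5,-.03,.19,-99.4)
```

```text
t7.42 d [0.0237 0.9569 0.1452] tw 0.3512 rows 6.196402435465569 az -78.33 F [-0.7  0.3 -1. ] open 0.0446 pos [0.4794 0.3566 0.1998]
```

View pics/s4.png

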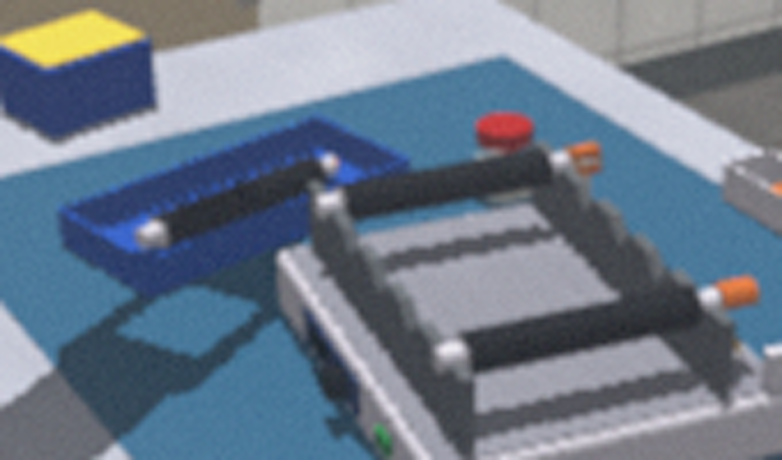

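```bash
cat >> h.py <<'E'
def avg(n,k=6): return np.mean([robot.read_camera(n).astype(float) for _ in range(k)],0)
def crop(im,c,w,k,name):
    x,y=int(c[0]),int(c[1]); cc=np.clip(im[y-w:y+w,x-w:x+w],0,255).astype(np.uint8)
    return cv2.resize(cc,None,fx=k,fy=k,interpolation=cv2.INTER_CUBIC)[:,:,::-1]
M0=np.array([.528,.0063,.112]);AX=np.array([.9866,-.1632,0]);AY=np.array([.1632,.9866,0])
def P(x,y,z=0): return M0+AX*x+AY*y+np.array([0,0,z])
def look(name,k=4):
    out=[]
    for n in('top','side'):
        im=avg(n,k); np.save('pics/%s_%s.npy'%(name,n),im)
        out.append(np.hstack([crop(im,proj(n,P(.116,y)),10,18,'') for y in(.12,-.12)]))
    cv2.imwrite('pics/%s.png'%name,np.vstack(out))
E
python3 - <<'E'
from h import *
look('c1',4)
for y in(.12,-.12):
  for n in('top','side'): print(n,y,[proj(n,P(x,y)).round(2).tolist() for x in(.105,.116,.131)])
E
```

```text
top 0.12 [[221.75, 124.97], [222.39, 121.35], [223.26, 116.43]]
side 0.12 [[283.76, 165.1], [286.53, 164.6], [290.3, 163.91]]
top -0.12 [[304.37, 137.25], [304.88, 133.58], [305.58, 128.6]]
side -0.12 [[315.5, 195.22], [318.59, 194.57], [322.78, 193.68]]
```

View pics/c1.png

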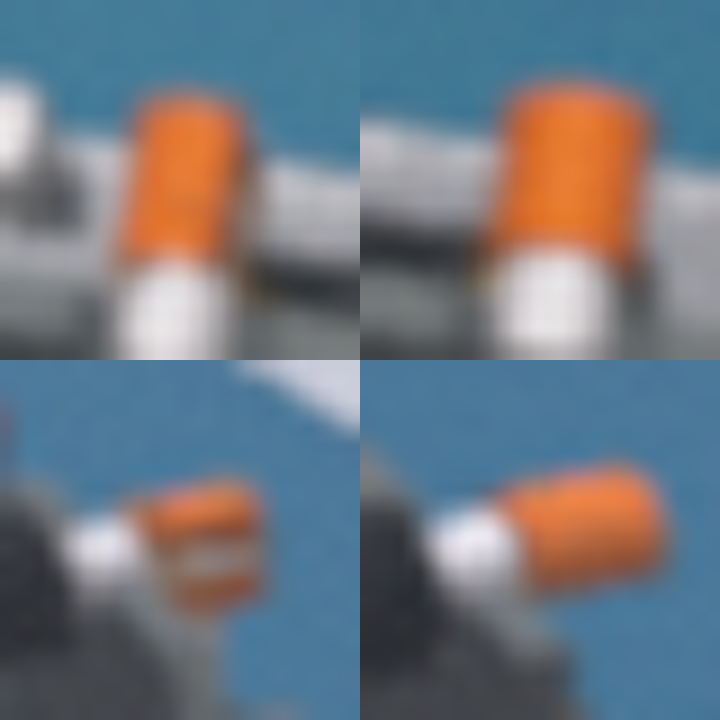

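Run:
```python
from h import *
p=P(0,.107); go(p[0],p[1],.18,-99.4)
```

```text
t7.83 d [ 0.0453  0.632  -0.0394] tw 0.3511 rows 4.063038209701545 az -78.33 F [-0.6  0.7 -0.3] open 0.0443 pos [0.4789 0.3563 0.198 ]
```

>>> move_arm --pt "0.01 0.155 -0.01 0.1" --pt "0.02 0.31 -0.02 0.2" --pt "0.03 0.46 -0.03 0.3" --pt "0.04 0.6 -0.04 0.351" --pt "0.045 0.632 -0.039 0.351" --gripper 1

```text
time: 8.45
tool_pos: [0.5462, 0.1088, 0.1804]
tool_rot: [1.097, 1.57, -2.213]
contact_force: [-0.4, 1.0, 0.2]
opening: 0.0012
```

>>> move_arm --pt "0.08 0 0 0" --pt "0.08 0 0 0"

```text
time: 8.7
tool_pos: [0.5438, 0.1124, 0.1468]
tool_rot: [0.186, 1.565, -3.119]
contact_force: [-0.8, 0.2, -0.0]
opening: 0.0002
```

Run:
```python
from h import *
p=P(0,.107); go(p[0],p[1],.131,-99.4)
```

```text
t8.70 d [ 0.0395  0.0005 -0.0046] tw 0.0007 rows 0.25434914277717374 az -99.36 F [-0.8  0.2 -0. ] open 0.0002 pos [0.5438 0.1124 0.1468]
```

>>> move_arm --pt "0.044 0 -0.005 0" --pt "0.044 0 -0.005 0"

```text
time: 8.95
tool_pos: [0.5471, 0.1125, 0.1312]
tool_rot: [0.157, 1.569, 3.136]
contact_force: [0.0, -0.4, 1.2]
opening: 0.0007
```

>>> move_arm --pt "0.0025 0 0 0" --pt "0.005 0 0 0"

```text
time: 9.2
tool_pos: [0.5479, 0.112, 0.1302]
tool_rot: [-2.978, 1.569, -0.0]
contact_force: [-0.2, 0.1, -0.2]
opening: 0.0005
```

>>> move_arm --pt "0.005 0 0 0" --pt "0.005 0 0 0"

```text
time: 9.45
tool_pos: [0.5475, 0.1116, 0.1273]
tool_rot: [1.689, 1.571, -1.617]
contact_force: [-0.7, -0.2, -0.3]
opening: 0.0002
```

>>> move_arm --pt "0.0025 0 0 0" --pt "0.0025 0 0 0"

```text
time: 9.7
tool_pos: [0.5475, 0.1116, 0.1262]
tool_rot: [0.701, 1.571, -2.604]
contact_force: [-0.7, 0.4, 0.2]
opening: 0.0005
```

>>> move_arm --pt "0.0025 0 0 0" --pt "0.0025 0 0 0"

```text
time: 9.95
tool_pos: [0.5475, 0.1116, 0.1252]
tool_rot: [0.663, 1.571, -2.642]
contact_force: [-0.7, 0.2, -0.4]
opening: 0.0008
```

>>> move_arm --pt "0.0025 0 0 0" --pt "0.0025 0 0 0"

```text
time: 10.2
tool_pos: [0.5476, 0.1116, 0.1244]
tool_rot: [2.845, 1.57, -0.461]
contact_force: [0.4, -0.2, 1.5]
opening: 0.0
```

Run:
```python
from h import *
snap('side','s5.png',(215,110,345,210),6)
go(.54,.12,.131,-99.4)
```

```text
t10.25 d [-0.0164 -0.0176  0.0222] tw 0.0001 rows 0.20950173053298182 az -99.39 F [ 0.  -0.1  1.4] open 0.0 pos [0.5476 0.1116 0.1244]
```

View pics/s5.png

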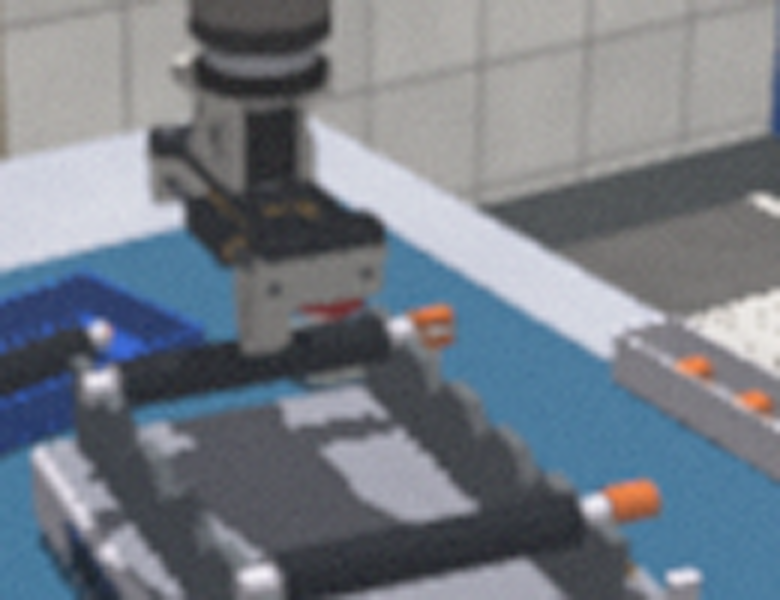

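>>> move_arm --pt "-0.014 0 0 0" --pt "-0.014 -0.02 0 0" --pt "-0.007 -0.02 0 0" --pt "-0.005 -0.02 0 0" --pt "-0.005 -0.02 0 0"

```text
time: 10.88
tool_pos: [0.5491, 0.1201, 0.127]
tool_rot: [-2.489, 1.569, 0.489]
contact_force: [-0.8, 1.6, 7.7]
opening: 0.0007
```

>>> move_arm --pt "0.0025 0 0 0" --pt "0.0025 0 0 0"

```text
time: 11.12
tool_pos: [0.5492, 0.1201, 0.1269]
tool_rot: [-2.593, 1.569, 0.385]
contact_force: [-3.7, 2.1, 12.7]
opening: 0.0004
```

>>> move_arm --pt "0 -0.01 0 0" --pt "0 -0.02 0 0" --pt "0 -0.03 0 0" --pt "0 -0.035 0 0" --pt "0 -0.035 0 0"

```text
time: 11.75
tool_pos: [0.5513, 0.1335, 0.1254]
tool_rot: [-2.825, 1.57, 0.153]
contact_force: [0.4, 1.7, 5.9]
opening: 0.0001
```

Run:
```python
from h import *
look('c2',3)
go(.54,.12,.131,-99.4)
```

```text
t12.05 d [-0.014   0.0381  0.0226] tw 0.0003 rows 0.29712412929887977 az -99.38 F [0.4 1.6 4.6] open 0.0002 pos [0.5514 0.1336 0.1254]
```

View pics/c2.png

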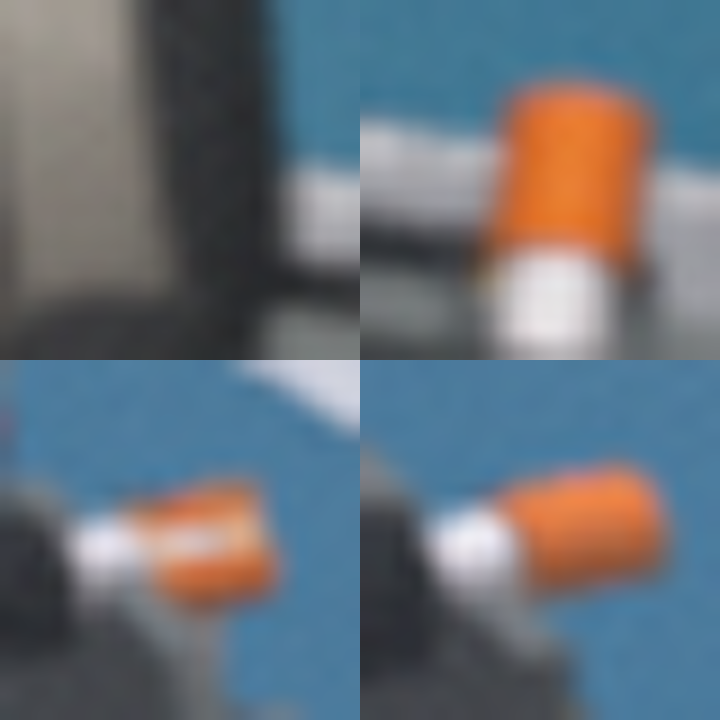

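>>> move_arm --pt "-0.02 0 0 0" --pt "-0.02 0.04 0 0" --pt "-0.02 0.04 0 0" --pt "-0.006 0.04 0 0" --pt "-0.004 0.04 0 0"

```text
time: 12.68
tool_pos: [0.5486, 0.1174, 0.1267]
tool_rot: [1.629, 1.57, -1.676]
contact_force: [-0.8, -1.3, 4.9]
opening: 0.0003
```

>>> move_arm --pt "0.004 0 0 0" --pt "0.004 0 0 0"

```text
time: 12.92
tool_pos: [0.5487, 0.1174, 0.1265]
tool_rot: [2.7, 1.57, -0.605]
contact_force: [-2.8, -2.3, 10.4]
opening: 0.0007
```

>>> move_arm --pt "0 -0.008 0 0" --pt "0 -0.016 0 0" --pt "0 -0.023 0 0" --pt "0 -0.03 0 0" --pt "0 -0.03 0 0"

```text
time: 13.55
tool_pos: [0.5507, 0.128, 0.1296]
tool_rot: [2.501, 1.567, -0.803]
contact_force: [-10.3, -8.4, 32.9]
opening: 0.0003
```

>>> move_arm --pt "-0.06 0 0 0" --pt "-0.2 0 0 0" --pt "-0.2 0.12 0.1 0" --pt "-0.2 0.3 0.12 0" --pt "-0.2 0.35 0.12 0"

```text
time: 14.18
tool_pos: [0.479, -0.0025, 0.2054]
tool_rot: [1.015, 1.57, -2.291]
contact_force: [-0.3, 0.4, -0.1]
opening: 0.0008
```

Run:
```python
from h import *
look('c3',4)
go(.54,.12,.131,-99.4)
```

```text
t14.57 d [ 0.1852 -0.3197 -0.0985] tw 0.0016 rows 2.447070619479232 az -99.31 F [-0.9 -0.4  0.3] open 0.0008 pos [4.804e-01 2.000e-04 2.051e-01]
```

View pics/c3.png

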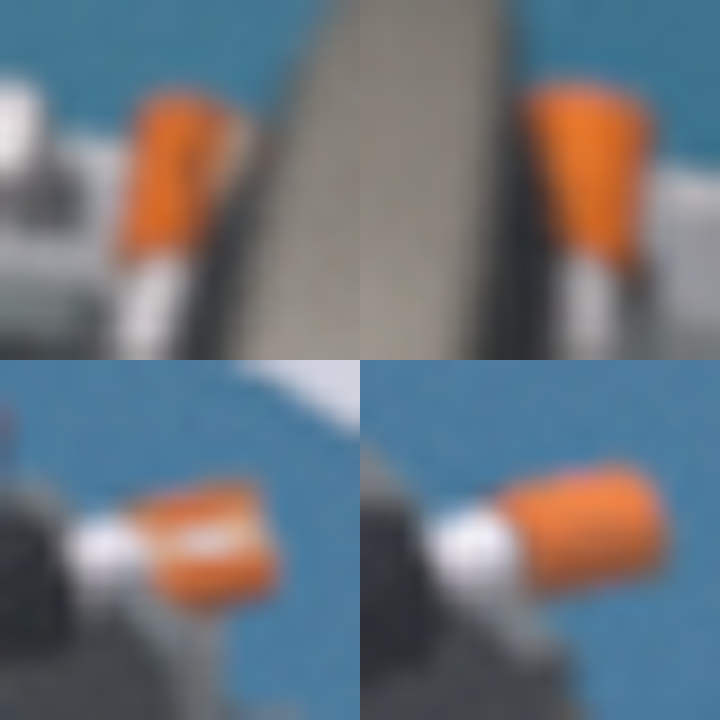

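Run:
```python
from h import *
p=P(0,.094); go(p[0],p[1],.16,-99.4)
```

```text
t14.57 d [ 0.1127 -0.2693 -0.1152] tw 0.0016 rows 2.008707567224647 az -99.31 F [-0.9 -0.4  0.3] open 0.0008 pos [4.804e-01 2.000e-04 2.051e-01]
```

>>> move_arm --pt "0.1 -0.269 -0.115 0.002" --pt "0.112 -0.269 -0.115 0.002" --pt "0.112 -0.269 -0.115 0.002" --pt "0.112 -0.269 -0.115 0.002" --pt "0.112 -0.269 -0.115 0.002" --gripper 0 --squeeze 40

```text
time: 15.2
tool_pos: [0.5432, 0.0972, 0.1612]
tool_rot: [3.088, 1.57, -0.22]
contact_force: [0.6, -1.1, -0.3]
opening: 0.046
```

>>> move_arm --pt "0 0 0 0" --pt "0 0 0 0" --pt "0 0 0 0" --pt "0 0 0 0" --pt "0 0 0 0"

```text
time: 15.82
tool_pos: [0.5432, 0.0977, 0.1605]
tool_rot: [1.688, 1.571, -1.62]
contact_force: [0.1, -0.6, -0.2]
opening: 0.091
```

Run:
```python
from h import *
p=P(0,.094); go(p[0],p[1],.106,-99.4)
```

```text
t15.82 d [ 0.1362 -0.0033  0.0002] tw -0.002 rows 0.8719199025359464 az -99.52 F [ 0.1 -0.6 -0.2] open 0.091 pos [0.5432 0.0977 0.1605]
```

>>> move_arm --pt "0.08 -0.003 0 -0.002" --pt "0.137 -0.003 0 -0.002" --pt "0.137 -0.003 0 -0.002"

```text
time: 16.2
tool_pos: [0.5422, 0.0989, 0.1042]
tool_rot: [0.23, 1.567, -3.075]
contact_force: [0.5, -0.3, 1.2]
opening: 0.0921
```

>>> move_arm --pt "0 0.006 0 0" --pt "0 0.012 0 0" --pt "0 0.012 0 0"

```text
time: 16.58
tool_pos: [0.543, 0.094, 0.1065]
tool_rot: [-3.038, 1.569, -0.061]
contact_force: [0.0, 0.4, -0.1]
opening: 0.0922
```

>>> move_arm --pt "0 0.004 0 0" --pt "0 0.004 0 0"

```text
time: 16.82
tool_pos: [0.5428, 0.0933, 0.1062]
tool_rot: [-2.301, 1.569, 0.676]
contact_force: [1.3, 5.0, 1.4]
opening: 0.0914
```

>>> move_arm --pt "0 0.003 0 0" --pt "0 0.003 0 0"

```text
time: 17.08
tool_pos: [0.5428, 0.0932, 0.1062]
tool_rot: [-2.035, 1.567, 0.942]
contact_force: [1.2, 9.0, 2.1]
opening: 0.0916
```

>>> move_arm --pt "0.008 0 0 0" --pt "0.016 0 0 0" --pt "0.024 0 0 0" --pt "0.032 0 0 0" --pt "0.032 0 0 0"

```text
time: 17.7
tool_pos: [0.5432, 0.0932, 0.0936]
tool_rot: [-2.262, 1.567, 0.715]
contact_force: [2.5, 8.9, 2.3]
opening: 0.0916
```

Run:
```python
from h import *
look('c4',4)
p=P(0,.094); go(p[0],p[1],.106,-99.4)
```

```text
t18.10 d [-0.0308 -0.0145  0.002 ] tw 0.0001 rows 0.21853384070589865 az -99.4 F [1.8 9.9 2.2] open 0.0919 pos [0.5432 0.0932 0.0937]
```

View pics/c4.png

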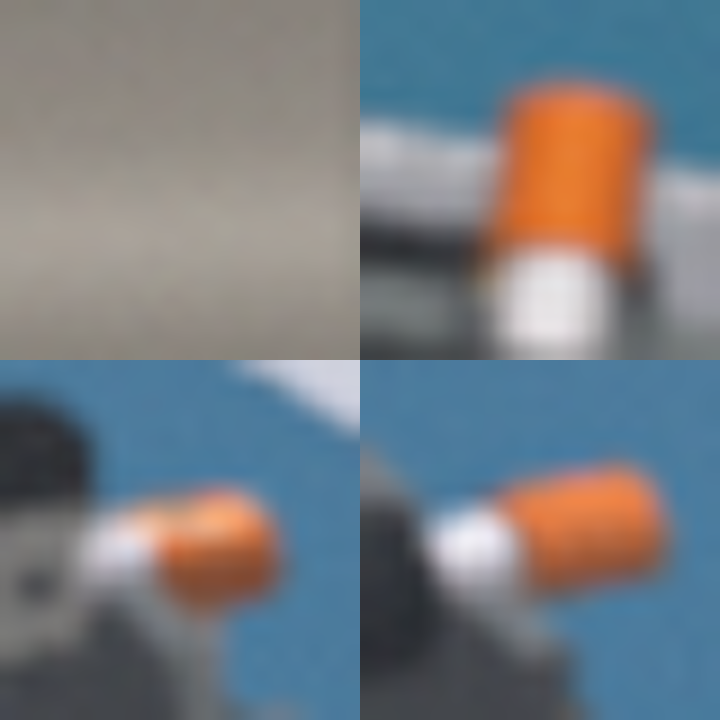

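>>> move_arm --pt "0 -0.014 0 0" --pt "-0.06 -0.014 0 0" --pt "-0.17 -0.014 0 0" --pt "-0.18 -0.014 0 0" --pt "-0.18 -0.014 0 0"

```text
time: 18.73
tool_pos: [0.5428, 0.0968, 0.1646]
tool_rot: [1.171, 1.57, -2.134]
contact_force: [-0.1, 0.1, 0.3]
opening: 0.0917
```

Run:
```python
from h import *
p=P(0,-.094); go(p[0],p[1],.16,-99.4)
```

```text
t18.73 d [ 0.0119  0.4641 -0.0005] tw 0.0001 rows 2.971314808010588 az -99.39 F [-0.1  0.1  0.3] open 0.0917 pos [0.5428 0.0968 0.1646]
```

>>> move_arm --pt "0.01 0.15 0 0" --pt "0.011 0.3 0 0" --pt "0.012 0.42 0 0" --pt "0.012 0.464 0 0" --pt "0.012 0.464 0 0"

```text
time: 19.35
tool_pos: [0.5123, -0.0865, 0.1592]
tool_rot: [-0.201, 1.569, 2.775]
contact_force: [0.6, 0.5, 0.0]
opening: 0.0919
```

Run:
```python
from h import *
look('c5',4)
p=P(0,-.094); go(p[0],p[1],.109,-99.4)
```

```text
t19.75 d [0.1277 0.003  0.0002] tw 0.0015 rows 0.8177598252812731 az -99.31 F [0.4 0.5 0.7] open 0.092 pos [ 0.5129 -0.0853  0.1601]
```

View pics/c5.png

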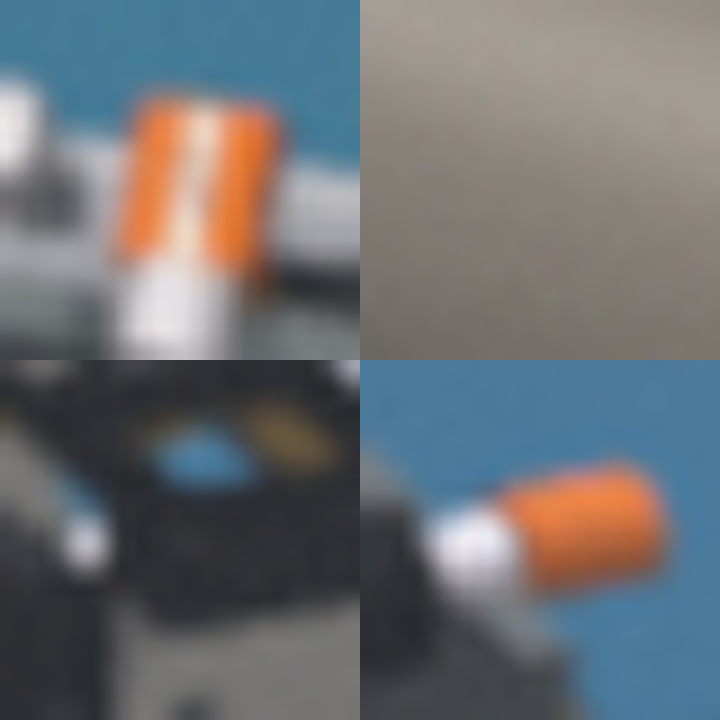

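```bash
cat >> h.py <<'E'
def flat_top(im,y):
    """angle of the flat from vertical (deg, + toward mixer +y), from top view image"""
    cam_c=ray('top',256,192)[0]; res=[]
    for x in np.arange(.110,.126,.002):
        A=P(x,y); u=proj('top',A); e=proj('top',P(x,y+.01))-proj('top',P(x,y-.01)); s=np.linalg.norm(e)/.02; e/=np.linalg.norm(e)
        t=np.arange(-.018,.018,.00025)
        mp=(u[None]+np.outer(t*s,e)).astype(np.float32)
        prof=np.stack([cv2.remap(im[:,:,k].astype(np.float32),mp[:,0].copy()[None],mp[:,1].copy()[None],cv2.INTER_CUBIC)[0] for k in range(3)],1)
        sat=prof[:,0]-prof[:,2]   # orange high; line and background low
        hi=np.where(sat>60)[0]
        if len(hi)<5: continue
        l,r=t[hi[0]],t[hi[-1]]
        ins=(t>l+.003)&(t<r-.003); b=prof[:,2]-np.percentile(prof[ins,2],20); b=np.clip(b,0,None)*ins
        v=cam_c-A; g=np.degrees(np.arctan2(v@AY,v[2]))
        off=(t*b).sum()/b.sum()-0; mid=(l+r)/2
        res.append((l*1e3,r*1e3,off*1e3,prof[ins,2].max()-prof[ins,2].min(),g))
    r=np.median(np.array(res),0); return r
E
python3 - <<'E'
from h import *
im=np.load('pics/c5_top.npy'); r=flat_top(im,.12); print(r.round(2))
mid=(r[0]+r[1])/2
print('angle from vertical', np.degrees(np.arcsin((r[2]-mid)/7))+r[4], 'using nominal axis',np.degrees(np.arcsin(r[2]/7))+r[4])
E
```

```text
[-11.25  11.5    0.84 132.26  -8.99]
angle from vertical -3.1159343631800516 using nominal axis -2.086389298422435
```

>>> move_arm --pt "0.07 0.003 0 0.001" --pt "0.127 0.003 0 0.001" --pt "0.127 0.003 0 0.001"

```text
time: 20.12
tool_pos: [0.5116, -0.0866, 0.108]
tool_rot: [-0.136, 1.567, 2.841]
contact_force: [-1.0, 0.4, -0.6]
opening: 0.0919
```

>>> move_arm --pt "0 -0.006 0 0" --pt "0 -0.012 0 0" --pt "0 -0.012 0 0"

```text
time: 20.5
tool_pos: [0.5139, -0.0825, 0.1101]
tool_rot: [2.945, 1.569, -0.361]
contact_force: [0.1, 0.4, -0.3]
opening: 0.0917
```

>>> move_arm --pt "0.003 -0.003 0 0" --pt "0.003 -0.003 0 0"

```text
time: 20.75
tool_pos: [0.5139, -0.0822, 0.1086]
tool_rot: [2.348, 1.569, -0.959]
contact_force: [-0.5, -4.8, 2.5]
opening: 0.0916
```

>>> move_arm --pt "0 -0.003 0 0" --pt "0 -0.003 0 0"

```text
time: 21.0
tool_pos: [0.514, -0.082, 0.1085]
tool_rot: [1.942, 1.568, -1.365]
contact_force: [-2.2, -9.5, 3.7]
opening: 0.0918
```

>>> move_arm --pt "0.012 0 0 0" --pt "0.024 0 0 0" --pt "0.036 0 0 0" --pt "0.048 0 0 0" --pt "0.06 0 0 0"

```text
time: 21.62
tool_pos: [0.5145, -0.0822, 0.0848]
tool_rot: [2.276, 1.567, -1.031]
contact_force: [-1.6, -10.3, 5.8]
opening: 0.0919
```

Run:
```python
from h import *
look('c6',4)
p=P(0,-.094); go(p[0],p[1],.109,-99.4)
```

```text
t22.02 d [-0.0611  0.0116  0.0025] tw -0.0009 rows 0.3984468702698642 az -99.46 F [ -0.6 -10.5   3. ] open 0.0917 pos [ 0.5144 -0.0821  0.0845]
```

View pics/c6.png

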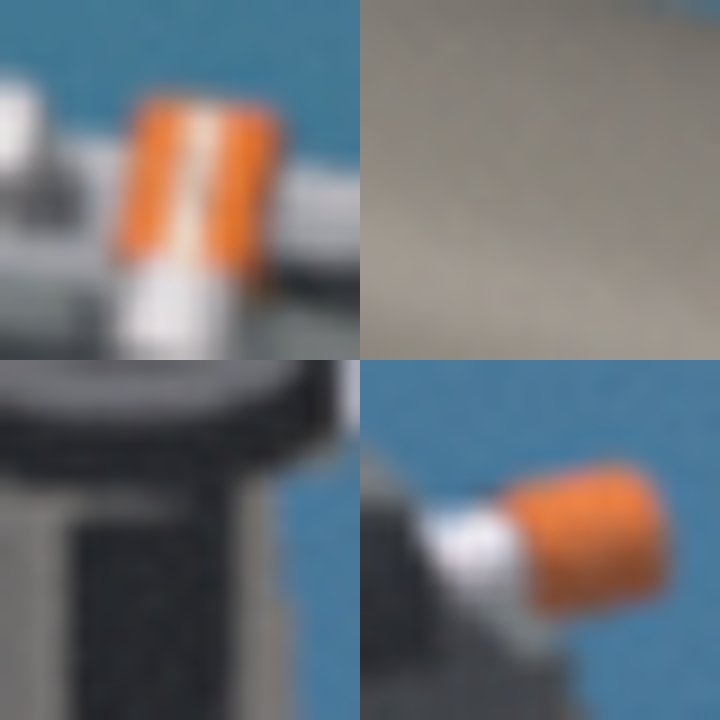

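>>> move_arm --pt "0.01 0 0 0" --pt "0.02 0 0 0" --pt "0.03 0 0 0" --pt "0.04 0 0 0" --pt "0.04 0 0 0"

```text
time: 22.65
tool_pos: [0.5145, -0.0822, 0.0685]
tool_rot: [2.322, 1.567, -0.984]
contact_force: [-0.6, -10.1, 2.2]
opening: 0.0915
```

>>> move_arm --pt "0 0.014 0 0" --pt "-0.02 0.014 0 0" --pt "-0.12 0.014 0 0" --pt "-0.24 0.014 0 0" --pt "-0.24 0.014 0 0"

```text
time: 23.28
tool_pos: [0.515, -0.0858, 0.1681]
tool_rot: [3.068, 1.563, -0.239]
contact_force: [0.4, -0.5, -0.9]
opening: 0.0919
```

Run:
```python
from h import *
p=P(0,.0); go(p[0],p[1],.17,-99.4)
```

```text
t23.27 d [-0.005  -0.2325  0.0056] tw -0.0006 rows 1.4890007543002652 az -99.44 F [ 0.4 -0.5 -0.9] open 0.0919 pos [ 0.515  -0.0858  0.1681]
```

>>> move_arm --pt "-0.03 -0.13 0 0" --pt "-0.05 -0.27 0.06 0" --pt "-0.05 -0.31 0.08 0"

```text
time: 23.65
tool_pos: [0.5004, 0.0448, 0.1839]
tool_rot: [-0.554, 1.569, 2.426]
contact_force: [0.5, -1.1, 0.3]
opening: 0.0917
```

Run:
```python
from h import *
look('c7',4)
p=P(0,-.094); go(p[0],p[1],.16,-99.4)
```

```text
t24.05 d [ 0.0595  0.3088 -0.0793] tw -0.0026 rows 2.0754841797264656 az -99.55 F [ 0.2 -0.8 -0.7] open 0.0919 pos [0.5019 0.0406 0.1838]
```

View pics/c7.png

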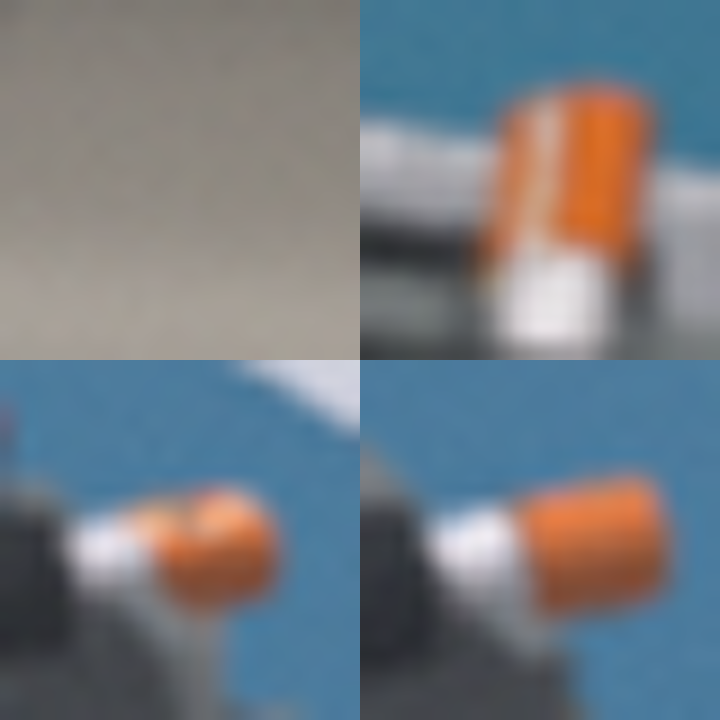

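Run:
```python
from h import *
im=np.load('pics/c7_top.npy'); r=flat_top(im,-.12); print(r.round(2))
for mid in((r[0]+r[1])/2,0): print(np.degrees(np.arcsin((r[2]-mid)/7))+r[4])
```

```text
[-11.75  10.88   3.58  92.13   4.76]
39.806963727044895
35.54027537006135
```

>>> move_arm --pt "0 0.15 -0.04 0" --pt "0.04 0.3 -0.079 -0.002" --pt "0.06 0.309 -0.079 -0.002" --pt "0.06 0.309 -0.079 -0.002" --pt "0.06 0.309 -0.079 -0.002"

```text
time: 24.68
tool_pos: [0.5126, -0.0844, 0.1604]
tool_rot: [-2.361, 1.57, 0.619]
contact_force: [0.0, 0.4, 1.0]
opening: 0.0916
```

Run:
```python
from h import *
p=P(0,-.094); go(p[0],p[1],.107,-99.4)
```

```text
t24.68 d [ 0.1334  0.0051 -0.0009] tw 0.0019 rows 0.8546939233913563 az -99.29 F [0.  0.4 1. ] open 0.0916 pos [ 0.5126 -0.0844  0.1604]
```

>>> move_arm --pt "0.07 0.005 0 0.002" --pt "0.133 0.005 0 0.002" --pt "0.133 0.005 0 0.002"

```text
time: 25.05
tool_pos: [0.5113, -0.0857, 0.106]
tool_rot: [-0.165, 1.568, 2.814]
contact_force: [-0.5, 0.2, 0.5]
opening: 0.0917
```

>>> move_arm --pt "0 -0.005 0 0" --pt "0 -0.01 0 0" --pt "0 -0.01 0 0"

```text
time: 25.42
tool_pos: [0.5133, -0.0831, 0.1077]
tool_rot: [2.976, 1.569, -0.33]
contact_force: [-0.3, -0.1, -0.1]
opening: 0.0916
```

>>> move_arm --pt "0 -0.004 0 0" --pt "0 -0.004 0 0"

```text
time: 25.68
tool_pos: [0.5133, -0.0822, 0.1072]
tool_rot: [2.345, 1.57, -0.961]
contact_force: [-0.7, -1.9, 1.9]
opening: 0.0919
```

>>> move_arm --pt "0 -0.0025 0 0" --pt "0 -0.0025 0 0"

```text
time: 25.92
tool_pos: [0.5134, -0.082, 0.1072]
tool_rot: [1.883, 1.569, -1.423]
contact_force: [-0.9, -6.3, 1.6]
opening: 0.0915
```

>>> move_arm --pt "0 -0.002 0 0" --pt "0.008 -0.002 0 0" --pt "0.016 -0.002 0 0" --pt "0.025 -0.002 0 0" --pt "0.025 -0.002 0 0"

```text
time: 26.55
tool_pos: [0.5139, -0.082, 0.0973]
tool_rot: [2.093, 1.567, -1.213]
contact_force: [-1.6, -10.3, 1.9]
opening: 0.0917
```

>>> move_arm --pt "0 0.014 0 0" --pt "-0.02 0.014 0 0" --pt "-0.1 0.014 0 0" --pt "-0.2 0.014 0 0" --pt "-0.2 0.014 0 0"

```text
time: 27.18
tool_pos: [0.5143, -0.0855, 0.1802]
tool_rot: [3.068, 1.564, -0.238]
contact_force: [-0.5, 0.6, -0.7]
opening: 0.0918
```

>>> move_arm --pt "-0.03 -0.13 0 0" --pt "-0.05 -0.27 0.06 0" --pt "-0.05 -0.31 0.08 0" --pt "-0.05 -0.31 0.08 0"

```text
time: 27.68
tool_pos: [0.5007, 0.043, 0.1964]
tool_rot: [0.264, 1.57, -3.04]
contact_force: [0.5, 0.0, -0.4]
opening: 0.0918
```

Run:
```python
from h import *
look('c8',4)
im=np.load('pics/c8_top.npy'); r=flat_top(im,-.12); print(r.round(2))
for mid in((r[0]+r[1])/2,0): print(np.degrees(np.arcsin((r[2]-mid)/7))+r[4])
p=P(0,-.094); go(p[0],p[1],.16,-99.4)
```

```text
[-12.    11.25   0.37 152.98   4.76]
10.878898469167366
7.79927896091541
t28.07 d [ 0.0918  0.3102 -0.0805] tw -0.0022 rows 2.1335600307461 az -99.53 F [0.2 0.  0.7] open 0.0918 pos [0.5015 0.0413 0.1967]
```

View pics/c8.png

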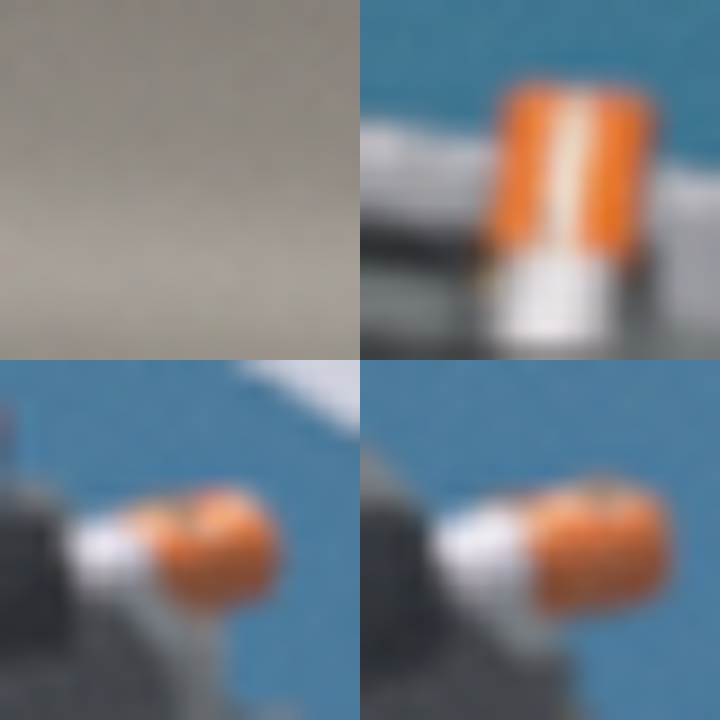

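```bash
cat > f2.py <<'E'
from h import *
def est(im,y,xs=np.arange(.108,.127,.001)):
    cam_c=ray('top',256,192)[0]; out=[]
    def prof(x,t):
        u=proj('top',P(x,y)); e=proj('top',P(x,y+.01))-proj('top',P(x,y-.01)); s=np.linalg.norm(e)/.02; e=e/np.linalg.norm(e)
        mp=(u[None]+np.outer(t*s,e)).astype(np.float32)
        return np.stack([cv2.remap(im[:,:,k].astype(np.float32),mp[:,0].copy()[None],mp[:,1].copy()[None],cv2.INTER_CUBIC)[0] for k in range(3)],1)
    t=np.arange(-.018,.018,.0002)
    pr=np.mean([prof(x,t) for x in xs],0)
    ins=abs(t)<.008; b=pr[:,2]; base=np.interp(t,[t[ins][b[ins][:20].argmin()],t[ins][-20:][b[ins][-20:].argmin()]],[b[ins][:20].min(),b[ins][-20:].min()])
    w=np.clip(b-base-.4*(b-base)[ins].max(),0,None)*ins; line=(w*t).sum()/w.sum()
    s=pr[:,0]-pr[:,2]; pk=s[abs(t)<.012].max(); h=np.where(s>.5*pk)[0]; l,r=t[h[0]],t[h[-1]]
    # white journal centre
    pj=np.mean([prof(x,t) for x in np.arange(.094,.101,.001)],0).min(1); wj=np.clip(pj-.7*pj.max(),0,None)*(abs(t)<.013); jc=(wj*t).sum()/wj.sum()
    v=cam_c-P(.117,y); g=np.degrees(np.arctan2(v@AY,v[2]))
    print('line %.2f edges %.2f %.2f mid %.2f journal %.2f g %.1f'%(line*1e3,l*1e3,r*1e3,(l+r)*500,jc*1e3,g),'theta by mid/journal/nominal',[round(float(np.degrees(np.arcsin(np.clip((line-a)/.007,-1,1)))+g),1) for a in((l+r)/2,jc,0)])
E
python3 - <<'E'
from f2 import *
est(np.load('pics/c5_top.npy'),.12); est(np.load('pics/c6_top.npy'),.12)
est(np.load('pics/c8_top.npy'),-.12);est(np.load('pics/c7_top.npy'),-.12)
E
```

```text
line 0.54 edges -10.40 10.60 mid 0.10 journal 1.03 g -9.0 theta by mid/journal/nominal [-5.4, -13.0, -4.6]
line 0.54 edges -10.40 10.60 mid 0.10 journal 1.03 g -9.0 theta by mid/journal/nominal [-5.4, -13.0, -4.5]
line 0.14 edges -11.20 10.60 mid -0.30 journal -0.23 g 4.8 theta by mid/journal/nominal [8.4, 7.8, 5.9]
line 3.72 edges -11.00 9.80 mid -0.60 journal -0.36 g 4.8 theta by mid/journal/nominal [42.8, 40.4, 36.8]
```

>>> move_arm --pt "0 0.15 -0.04 0" --pt "0.05 0.3 -0.08 -0.002" --pt "0.09 0.31 -0.08 -0.002" --pt "0.09 0.31 -0.08 -0.002" --pt "0.09 0.31 -0.08 -0.002"

```text
time: 28.7
tool_pos: [0.5128, -0.0851, 0.1615]
tool_rot: [3.124, 1.57, -0.18]
contact_force: [0.5, -0.4, -0.1]
opening: 0.0917
```

Run:
```python
from h import *
p=P(0,-.094); go(p[0],p[1],.102,-99.4)
```

```text
t28.70 d [ 1.487e-01  3.300e-03 -1.000e-04] tw 0.0015 rows 0.9520718133026528 az -99.31 F [ 0.5 -0.4 -0.1] open 0.0917 pos [ 0.5128 -0.0851  0.1615]
```

>>> move_arm --pt "0.08 0.003 0 0.002" --pt "0.148 0.003 0 0.002" --pt "0.148 0.003 0 0.002" --pt "0.148 -0.005 0 0.002" --pt "0.148 -0.008 0 0.002"

```text
time: 29.32
tool_pos: [0.514, -0.0822, 0.1032]
tool_rot: [2.889, 1.568, -0.417]
contact_force: [-0.9, -3.4, 1.4]
opening: 0.0921
```

>>> move_arm --pt "0 -0.004 0 0" --pt "0 -0.004 0 0"

```text
time: 29.58
tool_pos: [0.5141, -0.0822, 0.103]
tool_rot: [2.387, 1.567, -0.919]
contact_force: [-0.9, -6.8, 2.5]
opening: 0.0917
```

>>> move_arm --pt "0 -0.002 0 0" --pt "0.0025 -0.002 0 0" --pt "0.005 -0.002 0 0" --pt "0.005 -0.002 0 0"

```text
time: 30.08
tool_pos: [0.5142, -0.0822, 0.1012]
tool_rot: [2.289, 1.566, -1.018]
contact_force: [-1.8, -9.1, 3.9]
opening: 0.0918
```

>>> move_arm --pt "0 0.014 0 0" --pt "-0.02 0.014 0 0" --pt "-0.1 0.014 0 0" --pt "-0.2 0.014 0 0" --pt "-0.2 0.014 0 0"

```text
time: 30.7
tool_pos: [0.5143, -0.0856, 0.1832]
tool_rot: [3.041, 1.564, -0.265]
contact_force: [0.2, 0.2, 0.2]
opening: 0.092
```

Run:
```python
from f2 import *
p=P(0,.094); go(p[0],p[1],.16,-99.4)
```

```text
t30.70 d [ 0.0576 -0.4673  0.0045] tw -0.0006 rows 3.0137128061140506 az -99.43 F [0.2 0.2 0.2] open 0.092 pos [ 0.5143 -0.0856  0.1832]
```

>>> move_arm --pt "0 -0.15 0 0" --pt "0.02 -0.3 0.004 0" --pt "0.05 -0.42 0.004 0" --pt "0.057 -0.467 0.004 0" --pt "0.057 -0.467 0.004 0"

```text
time: 31.32
tool_pos: [0.5412, 0.0997, 0.1563]
tool_rot: [0.426, 1.569, -2.879]
contact_force: [0.2, -0.9, -0.0]
opening: 0.0916
```

Run:
```python
from f2 import *
look('c9',4); est(np.load('pics/c9_top.npy'),-.12)
p=P(0,.094); go(p[0],p[1],.102,-99.4)
```

```text
line -0.60 edges -11.60 10.40 mid -0.60 journal -0.26 g 4.8 theta by mid/journal/nominal [4.8, 2.0, -0.2]
t31.73 d [ 0.1379 -0.0029 -0.0036] tw -0.0022 rows 0.8828323473513783 az -99.53 F [-0.2  0.1  0.1] open 0.092 pos [0.5417 0.0981 0.1571]
```

View pics/c9.png

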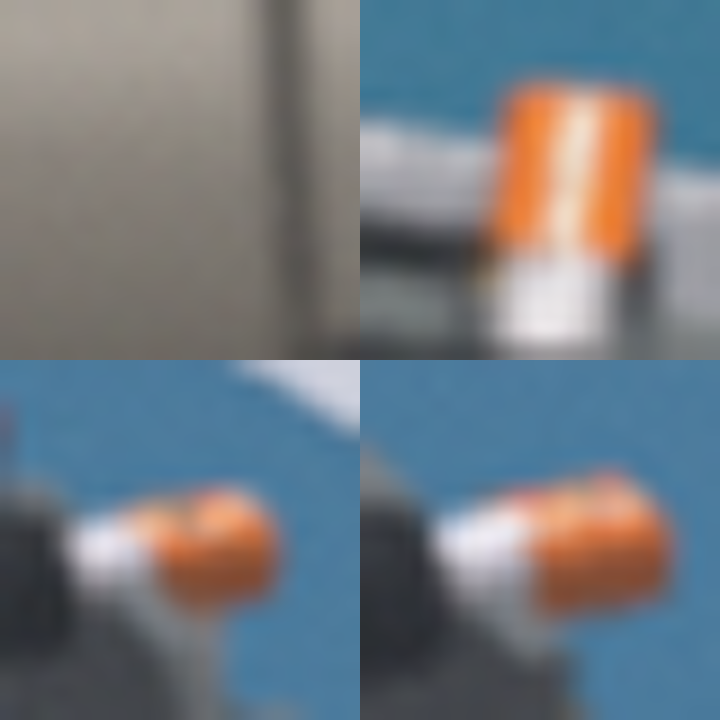

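>>> move_arm --pt "0.07 -0.004 0 0" --pt "0.138 -0.004 0 0" --pt "0.138 -0.004 0 0" --pt "0.138 0.004 0 0" --pt "0.138 0.008 0 0"

```text
time: 32.35
tool_pos: [0.5419, 0.0956, 0.103]
tool_rot: [-3.005, 1.568, -0.029]
contact_force: [0.4, 0.3, 0.3]
opening: 0.092
```

>>> move_arm --pt "0 0.003 0 0" --pt "0 0.003 0 0"

```text
time: 32.6
tool_pos: [0.541, 0.0946, 0.1021]
tool_rot: [-3.056, 1.57, -0.08]
contact_force: [-0.3, 0.0, -0.8]
opening: 0.0918
```

>>> move_arm --pt "0 0.004 0 0" --pt "0 0.004 0 0"

```text
time: 32.85
tool_pos: [0.5408, 0.0937, 0.1019]
tool_rot: [-2.125, 1.57, 0.852]
contact_force: [-0.2, 3.7, 1.8]
opening: 0.0922
```

>>> move_arm --pt "0 0.004 0 0" --pt "0 0.004 0 0"

```text
time: 33.1
tool_pos: [0.5408, 0.0935, 0.1021]
tool_rot: [-1.889, 1.567, 1.087]
contact_force: [1.0, 9.6, 1.3]
opening: 0.0918
```

>>> move_arm --pt "0.0015 0 0 0" --pt "0.003 0 0 0" --pt "0.003 0 0 0"

```text
time: 33.48
tool_pos: [0.5409, 0.0936, 0.1012]
tool_rot: [-1.981, 1.567, 0.996]
contact_force: [1.0, 10.7, 4.8]
opening: 0.0917
```

>>> move_arm --pt "0 -0.014 0 0" --pt "-0.02 -0.014 0 0" --pt "-0.1 -0.014 0 0" --pt "-0.22 -0.014 0 0" --pt "-0.22 -0.014 0 0"

```text
time: 34.1
tool_pos: [0.5435, 0.0967, 0.1926]
tool_rot: [-3.028, 1.563, -0.052]
contact_force: [-0.5, -0.0, 0.6]
opening: 0.0921
```

>>> move_arm --pt "-0.05 0.15 0 0" --pt "-0.1 0.3 0.05 0" --pt "-0.15 0.45 0.1 0" --pt "-0.15 0.6 0.15 0" --pt "-0.15 0.65 0.2 0"

```text
time: 34.72
tool_pos: [0.418, -0.1487, 0.2481]
tool_rot: [0.852, 1.57, -2.457]
contact_force: [-0.3, 0.6, -0.5]
opening: 0.0919
```

Run:
```python
from f2 import *
look('d1',4); est(np.load('pics/d1_top.npy'),.12); snap('top','d2.png')
p=P(0,.094); go(p[0],p[1],.102,-99.4)
```

```text
line 0.76 edges -10.40 10.60 mid 0.10 journal 1.07 g -9.0 theta by mid/journal/nominal [-3.6, -11.6, -2.8]
t35.17 d [ 0.3656 -0.6535 -0.2047] tw 0.0006 rows 4.967910387970071 az -99.36 F [-0.4 -0.5  0.3] open 0.0918 pos [ 0.4201 -0.1456  0.2482]
```

View pics/d1.png

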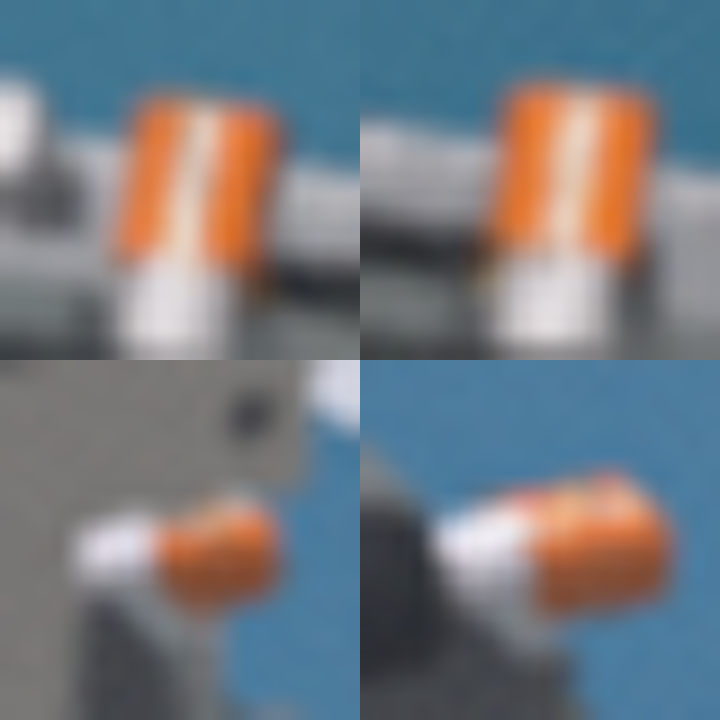

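View pics/d2.png

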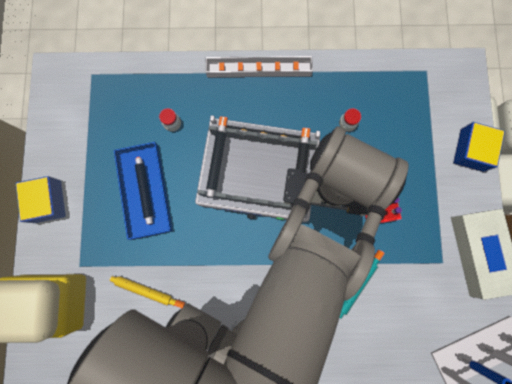

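Run:
```python
from cell import robot
print(robot.hand_in(), robot.observe()['time'])
```

```text
the job is handed in; nothing more can be done
the job is handed in; nothing more can be done
```

The job is handed in: the broken roller is in the blue tray and both sound rollers lie in their own saddles with their flats close to straight up. The last move ended at about 35 s, inside the 72 s limit. The hand-in reported no verdict.

- **Broken roller:** this was the middle one, known by its orange stump. I gripped it at mid-tube, carried it over and lowered it to the tray floor before opening the fingers. The last top picture shows it lying lengthways in the middle of the tray.
- **Sound rollers:** I turned both in their saddles by pressing a finger pad on the side of the tube and stroking it down. My first try, dragging a fingertip over the top, made the left roller ride up its saddle. It dropped back with no harm seen.
- **Flat angles:** from the white line in the top view, the left roller is about 3° off vertical and the right about 0–5° off, against a limit of 10°.
- **Check that disagreed:** one measure, taken from the centre of the white journal, put the left roller at about −12°. Re-reading the enlarged picture by eye gave about −1° to +1°, so I took that measure to be thrown off by shadow.
- **Tube rack and pots:** the arm never worked near them. In the last top picture both pots stand at the same spots, but the rack is mostly hidden by the arm there, so I have no clear final view of it.
- **Clearance:** the gripper was open, well above everything and showing no contact force when I handed in.

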